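# Seat the test-cell carrier in the corner of the reader and hold it

## Task

Pick up the test-cell carrier (it has a fin to grip), keep it upright, set it on the reader's base plate nose first in front of the bridge and slide it in under the bridge until its nose is against the back fence and its left side is flush along the side fence. Keep it pressed against both fences at once: finish while still holding it there, do not let go. Leave the bottle, the mug and the clear tub where they stand.

Things in the scene. Friction and masses are not known exactly. Their poses are not given: they have to be found in the camera images.
- station: Reader: fixed aluminium base plate 220 x 130 mm, 6 mm thick, on the bench, with two low dark steel fences meeting in a corner and a black bridge over the lane. Origin on the bench near the plate's middle (plate spans x -110 to 110, y -66 to 64 mm); x points along the lane from the open entry end to the back fence, y to the side fence, z up. The plate's entry end is open above and on the right.
- bridge (a point): Middle of the bridge's underside over the lane: x 58, y 5, z 40 mm of station, axes as station; 34 mm above the plate. The bridge is 20 mm wide along x (x 48 to 68); its highest part is 60 mm above the bench. Beneath it the lane is clear from the right post's inner face at y = -30 mm to the side fence at y = 40 mm.
- side_fence: Fixed dark steel fence on the left of the lane; pose and axes as station (same origin). Its inner face, looking to -y, is at y = 40 mm, from x = -80 to 107 mm; 12 mm thick, top 26 mm above the bench (20 mm above the plate).
- back_fence: Fixed dark steel fence across the end of the lane; pose and axes as station (same origin). Its inner face, looking to -x, is at x = 95 mm, from y = -35 to 52 mm; 12 mm thick, top 26 mm above the bench.
- corner (a point): Point on the plate's top (6 mm above the bench) where the inner faces of the two fences meet: at x 95, y 40, z 6 mm of station; axes as station.
- carrier: Loose grey block 110 x 50 x 22 mm carrying three small closed glass cells (their tops 25 mm above its underside) with an upright steel fin near its rear end; about 0.35 kg. Origin at the centre of its underside; x points to its nose (the end with the cells, away from the fin), y to its left, z up. Starts on the bench to the right of the reader.
- carrier_grip (a point): Where to grip the fin: x -30, y 0, z 52 mm of carrier, axes as carrier. The fin is 14 mm thick (along y), 30 mm long (along x) and rises from 22 to 72 mm above the carrier's underside. With the carrier home the fin's centre is 38 mm before the bridge's near face.
- carrier_tip (a point): Lower front left corner of the carrier: x 55, y 25, z 0 mm of carrier; it meets corner when the carrier is home. Axes as carrier.
- reagent: Bystander: amber bottle with white cap, 38 mm across, 85 mm high; origin at the centre of its underside.
- mug: Bystander: white mug 80 mm across (handle extra, at +y), 95 mm high; origin at the centre of its underside.
- tub: Bystander: clear open tub 60 x 70 x 40 mm; origin at the centre of its underside.
There are look-alikes about, which are no part of the job. There is more than one size of the carrier; the one meant has the size given above.

How it is judged (in metres and radians):
On the way:
1. the carrier's nose is under the bridge, on the plate (x of carrier_tip in the frame of station between 0.05 and 0.09 m and y of carrier_tip in the frame of station between 0.005 and 0.043 m and z of carrier_tip in the frame of station below 0.016 m), for 0.1 s.
At the end, for the whole second after the job is handed in: The carrier stands flat in the corner (front left corner within 4 mm of the fences' corner, turned and tilted less than 0.04 rad), presses on the side fence and on the back fence with more than 1.5 N each at the same time, and the fingers are still on it with more than 2 N (distance between carrier_tip and corner below 0.004 m and angle between the x axis of carrier and the x axis of station, either way round below 0.04 rad and angle between carrier's own z axis and vertical below 0.04 rad and contact force between carrier and side_fence above 1.5 N and contact force between carrier and back_fence above 1.5 N and contact force between the fingers and carrier above 2 N); the arm keeps its last pose, push and grip.
It fails at once if the bottle is shifted by more than 30 mm (distance of reagent from where it was at the start of the episode above 0.03 m).
It fails at once if the mug is shifted by more than 30 mm (distance of mug from where it was at the start of the episode above 0.03 m).
It fails at once if the clear tub is shifted by more than 30 mm (distance of tub from where it was at the start of the episode above 0.03 m).
It fails at once if the carrier is tipped more than 0.6 rad (angle between carrier's own z axis and vertical above 0.6 rad).
It also fails if it takes over 70 s, if anything falls off the work surface, if the arm or the gripper's body presses on something with over 40 N, if the wrist force passes 120 N, or if a joint passes its speed limit or range.

## Robot

A 6-joint arm with a two-finger parallel gripper is mounted at the origin on the work surface. World frame = base frame: x ahead of the robot, y to its left, z up, the work surface at z = 0. Lengths are in mm, angles in degrees, forces in N, time in s.
With the tool pointing down it reaches from about 300 to 850 mm from the base axis. Payload 4.2 kg.
Tool frame: the origin (TCP) lies midway between the tips of the shut fingers; the grasp point (between the pads) lies 19 mm behind it; z points along the fingers, y is the line along which they close (so a half turn about z gives the same grasp; the last joint's range is limited). The gripper opens to 91 mm and grips with 3 to 60 N. Pads are 32 mm wide; open, the fingers measure 118 mm over their backs; the gripper's body (76 mm by 178 mm) begins 60 mm behind the grasp point.
Start: joints at [74.542, 18.312, 89.639, -0, 72.044, -1.146], TCP at [142.147, 557.169, 213.976] pointing down, gripper open.
Joint ranges: [-177.97, 177.97], [-48.28, 115.42], [12.27, 149.76], [-77.06, 257.06], [2.81, 150.46], [-146.56, 146.56]. Speed limits (degrees/s): [147.25, 147.25, 180, 180, 180, 180].

## Interface

Orientations are given as [roll, pitch, yaw] about the fixed x, y, z axes, in that order (R = Rz(yaw) Ry(pitch) Rx(roll)).
In Python, from workcell import env gives the robot as it stands.
- The arm moves only by the shell command python3 -m jog 'ROWS' [FORCE]. ROWS is a JSON object of lists of equal length, an entry for each row: "jaw": the finger opening in mm, from 0 to 91.2; "slide": the shift along the tool's x, y, z in units of 30 mm (1.0 is 30 mm), a list of three; "spin": the turn about the tool's z in units of 8 degrees (1.0 is 8 degrees). In form: {"jaw": [jaw, ...], "slide": [[dx, dy, dz], ...], "spin": [spin, ...]}. A call has 1 to 10 rows; each row shifts and turns the commanded pose from where the row before left it, along the tool's axes as they then stand; what a row does not reach is not made up. A row lasts 1/10 s, in which the tool goes at most 50 mm and 8.59 degrees, less where a joint would pass 70% of its speed; a pose out of reach is approached as far as the arm can. A call is refused whole if a number of a shift passes 1 or a number of a turn 1, either way. A call with a gripper value outside its range is refused whole. The fingers move at their own pace and stop on an object; FORCE is the grip in N (left out, the last holds). Time passes only in rows, so rows that do not move let the fingers close. It gives the time, the measured TCP pose, the force, the opening and the grip force at its end, in the units of the state.
- env.state(): the state, without advancing time (a new reading comes with each control period).
- env.grab_frame(name): name is "scene" or "top" or "wrist"; returns the picture (420x560x3 uint8, red, green, blue); there is no depth.
- env.camera_model(name): a dict with "fx", "fy", "cx", "cy" (pixels), "camera_from_world" (4x4, takes a point from world to camera coordinates). Camera axes: x right, y up, looking along -z (the intrinsics and any distortion apply to the point x, -y, -z); pixel columns grow to the right and rows downward; lengths in mm; the calibration is good to about 2 mm. The wrist camera is an equidistant fisheye: a pixel r from the principal point sees the ray r / f radians off the axis. A picture is of the moment at which its call begins: read the wrist's pose just before it. camera_model takes no time and is no camera call; for the wrist camera it gives the pose at the moment of the call.
- env.job_done(): hands the job in; it is judged then, once.
The state is a dict: "time_s": time; "qpos": joint angles; "qvel": joint speeds; "effort": joint torques, N m; "ee_pos": TCP position; "ee_rot": TCP orientation; "force": force on the tool from outside, world axes, zero at the start; "torque": the same for the moment, N m; "gripper_width": finger opening in mm; "gripper_force": force on a finger pad.
Only numpy, scipy, OpenCV 4.12 (cv2) and the standard library are available. Lean on these libraries where they do the work, as an engineer would, in place of code of your own. Each camera call takes 0.05 s, during which the arm holds its last target. There are 200 camera calls.

## Working session

There is one attempt and no reset: what is moved stays moved. The work goes in short steps, Python scripts to look and compute and a shell command to move; the robot and the scene stay as the last step left them, time stands still between calls to the robot, and variables do not carry over. Pictures are saved under pics/ and viewed, at most 10 in all, crops included, and the job is handed in when it is done.

```bash
ls; mkdir -p pics; python3 - <<'E'
from workcell import env
import cv2,numpy as np
for n in("scene","top"):
    f=env.grab_frame(n); cv2.imwrite(f"pics/{n}0.png",cv2.resize(f[:,:,::-1],(800,600),interpolation=cv2.INTER_CUBIC))
    m=env.camera_model(n); print(n,{k:np.round(v,3).tolist() if not isinstance(v,str) else v for k,v in m.items()})
s=env.state(); print({k:np.round(v,3).tolist() for k,v in s.items()})
E
```

```text
pics
scene {'fx': 505.22, 'fy': 505.22, 'cx': 279.922, 'cy': 207.911, 'camera_from_world': [[-0.562, 0.827, 0.011, 271.407], [-0.655, -0.453, 0.605, 315.43], [0.506, 0.333, 0.796, -1748.192], [0.0, 0.0, 0.0, 1.0]]}
top {'fx': 449.05, 'fy': 449.05, 'cx': 283.669, 'cy': 217.134, 'camera_from_world': [[-0.009, -1.0, -0.011, 25.518], [0.984, -0.011, 0.176, -552.537], [-0.176, -0.009, 0.984, -967.879], [0.0, 0.0, 0.0, 1.0]]}
{'time_s': 0.1, 'qpos': [74.542, 18.349, 89.699, 0.0, 72.044, -1.146], 'qvel': [-0.021, -0.067, -0.207, -0.01, 0.038, -0.097], 'effort': [0.0, -41.333, -23.251, 0.073, 0.042, -0.0], 'ee_pos': [142.016, 556.726, 213.202], 'ee_rot': [-179.909, -0.002, 165.688], 'force': [0.897, 0.267, -0.192], 'torque': [0.003, 0.014, 0.033], 'gripper_force': 0.0, 'gripper_width': 90.715}
```

View pics/scene0.png

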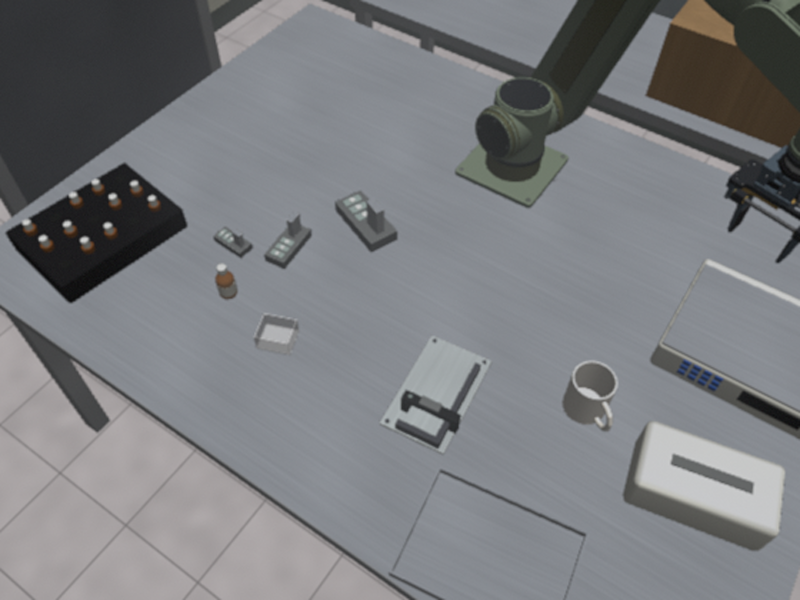

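View pics/top0.png

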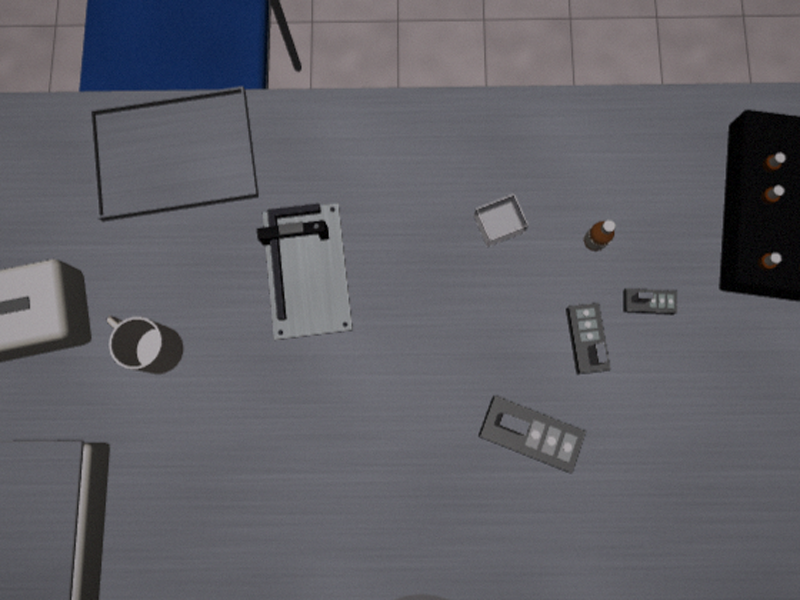

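The top picture (800 px) shows three lookalikes: large (533,433) about 163 mm, middle (588,338) about 113 mm, and small (650,301) about 85 mm. The station is at (308,270) and measures about 220 x 130 mm. In the scene view they are at (366,220), (288,243), (233,241) and (437,393). By size I choose the middle one, and check it in a close crop of both views.

```bash
python3 - <<'E'
from workcell import env
import cv2,numpy as np
def crop(n,x0,y0,w,h,f):
    c=F[n][y0:y0+h,x0:x0+w,::-1]; return cv2.resize(c,(w*f,h*f),interpolation=cv2.INTER_CUBIC)
F={n:np.mean([env.grab_frame(n) for _ in range(4)],0).astype(np.uint8) for n in("scene","top")}
np.savez("f.npz",**F)
# four panels 400x300 : 50..; factor noted
A=crop("top",385,200,57,50,7)[:300,:399]; B=crop("top",170,135,100,75,4)[:300,:399]
A=crop("top",390,205,50,60,5)   # 250x300
S=crop("scene",180,145,45,45,6) # 270x270
B=crop("top",175,138,80,105,5)  # 400x525
C=crop("scene",262,230,90,90,4) # 360x360
im=np.zeros((600,800,3),np.uint8); im[:300,:250]=A; im[310:580,:270]=S; im[:525,280:680]=B
cv2.imwrite("pics/crop1.png",im)
cv2.imwrite("pics/crop2.png",crop("scene",262,230,90,90,6))
E
```

```text
(no output)
```

View pics/crop1.png

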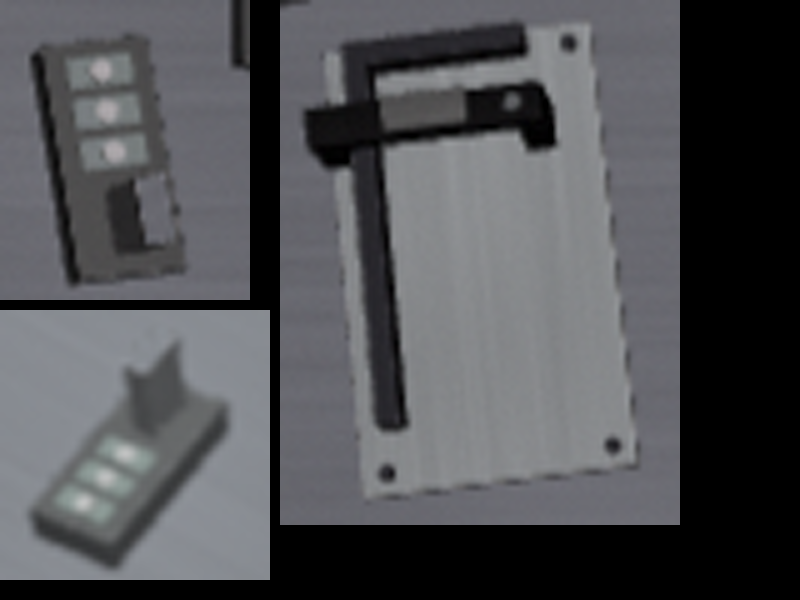

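View pics/crop2.png

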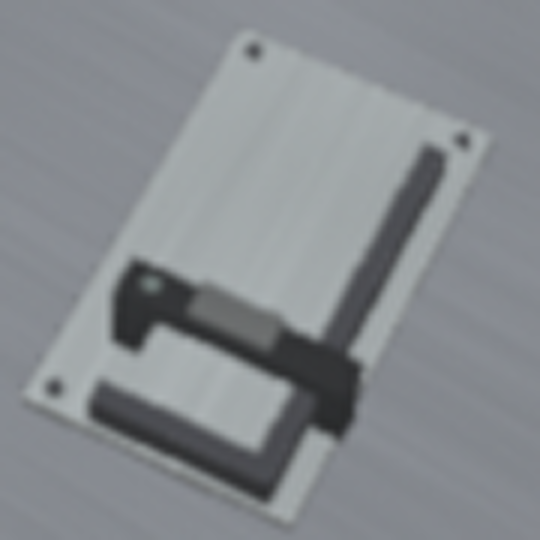

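Middle carrier confirmed: three cells toward the nose (up in the top view) and the fin to the rear. The station corners, holes and fence ends are clear. Next I fit x, y, z and yaw of both bodies to the two views.

```bash
cat > h.py <<'E'
from workcell import env
import numpy as np
from scipy.optimize import least_squares
M={n:env.camera_model(n) for n in("scene","top")}
def proj(n,P):
    m=M[n];T=np.array(m["camera_from_world"]);p=P@T[:3,:3].T+T[:3,3]
    return np.c_[m["cx"]+m["fx"]*p[:,0]/-p[:,2], m["cy"]+m["fy"]*-p[:,1]/-p[:,2]]
def nat(px,x0,y0,f): return (np.array(px,float)+.5)/f-.5+[x0,y0]
def world(p,L):
    c,s=np.cos(p[3]),np.sin(p[3]); return np.array(L,float)@np.array([[c,s,0],[-s,c,0],[0,0,1]])+p[:3]
def fit(obs,x0):
    r=lambda p:np.concatenate([(proj(n,world(p,L))-q).ravel() for n,L,q in obs])
    return least_squares(r,x0,loss='soft_l1'),r
E
python3 - <<'E'
from h import *
def go(name,obs,x0):
    f,r=fit(obs,x0); e=r(f.x); print(name,np.round(f.x[:3],1),"yaw",round(np.degrees(f.x[3]),2),"res",np.round(e,1).tolist())
st=("top",[[110,64,6],[110,-66,6],[-110,-66,6],[-110,64,6],[95,-35,26],[-80,40,26]],nat([(325,50),(590,22),(637,465),(368,497),(527,52),(408,428)],175,138,5))
ss=("scene",[[110,-66,6],[110,64,6],[-110,64,6],[-110,-66,6]],nat([(23,398),(295,523),(490,135),(243,30)],262,230,6))
ct=("top",[[55,25,22],[55,-25,22],[-55,-25,22],[-55,25,22],[-15,7,72],[-15,-7,72],[-45,-7,72],[-45,7,72]],nat([(43,45),(150,37),(187,268),(80,280),(133,180),(165,175),(180,240),(147,247)],390,205,5))
cs=("scene",[[55,25,22],[55,-25,22],[-55,25,22]],nat([(117,552-310),(33,515-310),(228,405-310)],180,145,6))
for n,o,x0 in(("station",[st,ss],[600,150,0,.05]),("st top",[st],[600,150,0,.05]),("carrier",[ct,cs],[500,-300,0,.15]),("car top",[ct],[500,-300,0,.15])): go(n,o,x0)
E
```

```text
station [644.6  60.9 -90.5] yaw 6.45 res [-0.3, 6.5, -4.4, 6.2, -3.2, -0.5, 0.0, -0.7, -3.0, 4.6, -0.5, -0.9, -38.8, -3.9, -43.8, -4.8, -41.0, 0.1, -38.0, 0.6]
st top [630.6  52.6  -5.6] yaw 5.64 res [-0.1, 0.6, -0.3, 0.6, 0.6, 0.5, -0.4, -0.0, 0.2, -0.9, -0.1, -1.2]
carrier [ 510.2 -275.8   -1.2] yaw 6.22 res [-0.4, 0.5, -0.5, -0.4, 0.2, 0.3, -0.0, 0.5, 0.4, -0.4, 0.3, -0.2, -0.4, 0.4, -0.1, -0.2, -0.7, -0.4, -0.5, -0.2, 0.2, 0.5]
car top [ 511.3 -278.4   -9.1] yaw 5.66 res [0.1, 0.5, -0.2, -0.2, 0.1, 0.3, -0.1, 0.2, 0.4, -0.5, 0.3, -0.2, -0.5, 0.3, -0.2, -0.4]
```

The station's top crop sat at column 280 of the canvas and I left that offset out. I'll refit with it.

```bash
python3 - <<'E'
from h import *
def go(name,obs,x0):
    f,r=fit(obs,x0); e=r(f.x); print(name,np.round(f.x[:3],1),"yaw",round(np.degrees(f.x[3]),2),"res",np.round(e,1).tolist())
st=("top",[[110,64,6],[110,-66,6],[-110,-66,6],[-110,64,6],[95,-35,26],[-80,40,26]],nat(np.array([(325,50),(590,22),(637,465),(368,497),(527,52),(408,428)])-[280,0],175,138,5))
ss=("scene",[[110,-66,6],[110,64,6],[-110,64,6],[-110,-66,6]],nat([(23,398),(295,523),(490,135),(243,30)],262,230,6))
for n,o,x0 in(("station",[st,ss],[600,150,0,.05]),("st top",[st],[600,150,0,.05]),("scene",[ss],[600,150,0,.05])): go(n,o,x0)
# others on bench: tub,bottle,mug, from top pixels (800 scale)
T=np.array(M["top"]["camera_from_world"]);R=T[:3,:3];c=-R.T@T[:3,3]
for n,(u,v),z in(("bottle",(609,227),85),("tub",(500,218),20),("mug",(138,342),50),("big fin",(515,423),90),("small",(650,301),15)):
    u,v=u*.7,v*.7; d=R.T@np.array([(u-M["top"]["cx"])/M["top"]["fx"],-(v-M["top"]["cy"])/M["top"]["fy"],-1]); print(n,np.round(c+d*(z-c[2])/d[2]))
E
```

```text
station [630.2 185.4   1. ] yaw 6.89 res [0.2, 1.2, 0.2, 0.1, 1.1, 0.1, -0.1, 0.8, -0.3, -1.2, -0.8, -0.6, -0.1, -0.0, -0.4, 0.5, 0.8, 0.1, -0.2, -0.4]
st top [631.8 186.5  -4.8] yaw 6.64 res [0.4, 1.3, 0.2, 0.3, 0.7, -0.1, -0.2, 0.4, -0.3, -1.0, -0.9, -0.9]
scene [625.2 182.6  -8.7] yaw 7.18 res [0.3, -0.1, -0.2, 0.1, 0.3, 0.1, -0.4, -0.1]
bottle [ 675. -299.   85.]
tub [ 713. -139.   20.]
mug [506. 442.  50.]
big fin [ 375. -140.   90.]
small [ 570. -380.   15.]
```

Both fits rest on z≈0 (-1.2 and 1.0 mm) with residuals near 1 px or less. The bystanders are clear of the path. I'll turn to the fin's yaw (186°) and travel.

```bash
python3 -m jog '{"jaw":[91,91,91,91,91],"slide":[[0,0,0],[0,0,0],[0,0,0],[0,0,0],[0,0,0]],"spin":[-0.9,-0.9,-0.8,0,0]}' 20
```

```text
time_s: 1.0
ee_pos: [142.2, 557.2, 214.0]
ee_rot: [180.0, 0.0, -173.6]
force: [-0.6, 0.0, -0.3]
gripper_width: 90.6
gripper_force: 0.0
```

```bash

python3 -m jog '{"jaw":[91,91,91,91,91,91,91,91,91,91],"slide":[[-0.28,-1,0],[-0.28,-1,0],[-0.28,-1,0],[-0.28,-1,0],[-0.28,-1,0],[-0.28,-1,0],[-0.28,-1,0],[-0.28,-1,0],[-0.28,-1,0],[-0.28,-1,0]],"spin":[0,0,0,0,0,0,0,0,0,0]}'
python3 -m jog '{"jaw":[91,91,91,91,91,91,91,91,91,91],"slide":[[-0.28,-1,0],[-0.28,-1,0],[-0.28,-1,0],[-0.28,-1,0],[-0.28,-1,0],[-0.28,-1,0],[-0.28,-1,0],[-0.28,-1,0],[-0.28,-1,0],[-0.28,-1,0]],"spin":[0,0,0,0,0,0,0,0,0,0]}'
```

```text
time_s: 2.0
ee_pos: [259.8, 267.4, 214.1]
ee_rot: [180.0, 0.0, -173.6]
force: [0.5, -0.4, 0.3]
gripper_width: 90.9
gripper_force: 0.0
time_s: 3.0
ee_pos: [377.2, -21.3, 214.2]
ee_rot: [180.0, 0.0, -173.6]
force: [0.2, -0.0, 0.1]
gripper_width: 90.8
gripper_force: 0.0
```

```bash

python3 -m jog '{"jaw":[91,91,91,91,91,91,91,91,91,91],"slide":[[-0.27,-0.99,0],[-0.27,-0.99,0],[-0.27,-0.99,0],[-0.27,-0.99,0],[-0.27,-0.99,0],[-0.27,-0.99,0],[-0.27,-0.99,0],[-0.27,-0.99,0],[-0.27,-0.99,0],[0,0,0.3]],"spin":[0,0,0,0,0,0,0,0,0,0]}'
python3 -m jog '{"jaw":[91,91],"slide":[[0,0,0.3],[0,0,0]],"spin":[0,0]}'
python3 - <<'E'
from workcell import env
import cv2,numpy as np,json
s=env.state();m=env.camera_model("wrist");f=env.grab_frame("wrist")
cv2.imwrite("pics/w1.png",cv2.resize(f[:,:,::-1],(800,600),interpolation=cv2.INTER_CUBIC))
np.savez("w1.npz",f=f,T=m["camera_from_world"],k=[m["fx"],m["fy"],m["cx"],m["cy"]])
print(s["ee_pos"],s["ee_rot"],np.round(m["camera_from_world"],3).tolist(),m["fx"],m["cx"],m["cy"])
E
```

```text
time_s: 4.0
ee_pos: [481.5, -280.9, 205.4]
ee_rot: [-179.8, 0.2, -173.8]
force: [-0.4, 0.5, -0.4]
gripper_width: 91.1
gripper_force: 0.0
time_s: 4.2
ee_pos: [478.1, -275.9, 194.1]
ee_rot: [179.8, -0.2, -173.5]
force: [-0.9, 0.1, -0.2]
gripper_width: 91.0
gripper_force: 0.0
[ 478.06182891 -275.88947292  194.08268422] [ 179.82293588   -0.18922232 -173.5362619 ] [[-0.113, 0.994, 0.003, 327.409], [-0.966, -0.109, -0.233, 452.391], [-0.231, -0.029, 0.972, -267.961], [0.0, 0.0, 0.0, 1.0]] 325.19226210127806 277.93034931134576 208.94653419266695
```

View pics/w1.png

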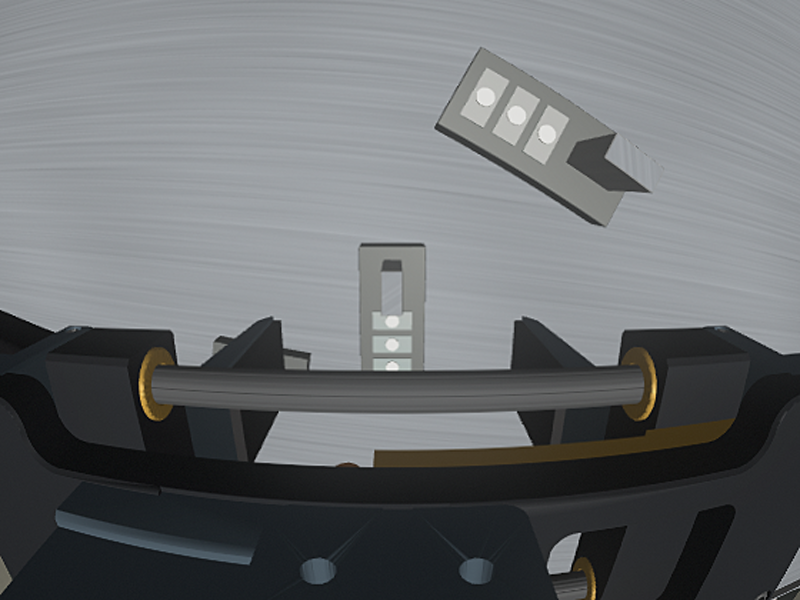

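Wrist view: the carrier is at (392,305) between the fingers, with its rear edge at row 247 from 360 to 425 and the fin top at (392,293). It is nearly square to the tool. I'll compute the fin position from it.

```bash
cat >> h.py <<'E'
def wray(fn,px,z,s=.7):
    d=np.load(fn);T=d["T"];fx,fy,cx,cy=d["k"];R=T[:3,:3];c=-R.T@T[:3,3];out=[]
    for (u,v) in px:
        a=np.array([((u+.5)*s-.5-cx)/fx,((v+.5)*s-.5-cy)/fy]);r=np.hypot(*a);q=np.sin(r)/r*a
        w=R.T@np.array([q[0],-q[1],-np.cos(r)]);out.append(c+w*(z-c[2])/w[2])
    return np.array(out)
E
python3 - <<'E'
from h import *
d=np.load("w1.npz");T=d["T"];print("cam",-T[:3,:3].T@T[:3,3])
for n,px,z in(("rear",[(360,246),(425,246)],22),("side at row 310",[(361,310),(424,310)],22),("fin top",[(382,272),(402,272),(402,315),(381,315)],72)):
    P=wray("w1.npz",px,z); print(n,np.round(P,1).tolist(),np.round(np.linalg.norm(P[1]-P[0]),1))
print(env.state()["ee_pos"],env.state()["ee_rot"])
E
```

```text
cam [ 412.06084936 -283.70241901  365.2070241 ]
rear [[456.8, -305.6, 22.0], [451.4, -257.5, 22.0]] 48.4
side at row 310 [[505.7, -300.1, 22.0], [500.3, -252.2, 22.0]] 48.2
fin top [[465.5, -286.7, 72.0], [464.0, -274.0, 72.0], [492.4, -270.7, 72.0], [493.9, -284.3, 72.0]] 12.8
[ 478.52578851 -276.02083161  194.99922569] [ 1.79886461e+02 -1.14442625e-01 -1.73503839e+02]
```

Fin centre from the wrist is (479,-279) with yaw 6.3°, which agrees with the two-view fit (480,-279, 6.2°). Sizes also match. I'll descend and grip.

```bash

python3 -m jog '{"jaw":[91,91,91,91,91,91,91,91],"slide":[[0,-0.1,0.9],[0,0,0.9],[0,0,0.9],[0,0,0.9],[0,0,0.8],[0,0,0.6],[0,0,0.3],[0,0,0]],"spin":[0,0,0,0,0,0,0,0]}'
python3 -m jog '{"jaw":[0,0,0,0,0,0,0,0],"slide":[[0,0,0],[0,0,0],[0,0,0],[0,0,0],[0,0,0],[0,0,0],[0,0,0],[0,0,0]],"spin":[0,0,0,0,0,0,0,0]}' 40
```

```text
time_s: 5.05
ee_pos: [479.3, -279.4, 36.4]
ee_rot: [179.9, -0.1, -173.5]
force: [0.4, -0.4, -0.2]
gripper_width: 91.0
gripper_force: 0.0
time_s: 5.85
ee_pos: [479.8, -280.3, 36.9]
ee_rot: [180.0, -0.0, -173.5]
force: [0.2, -0.6, -0.0]
gripper_width: 30.0
gripper_force: 0.0
```

```bash

python3 -m jog '{"jaw":[0,0,0,0,0,0],"slide":[[0,0,0],[0,0,0],[0,0,0],[0,0,0],[0,0,0],[0,0,0]],"spin":[0,0,0,0,0,0]}' 40
python3 -m jog '{"jaw":[0,0,0,0,0,0],"slide":[[0,0,-0.3],[0,0,-0.6],[0,0,-0.6],[0,0,-0.6],[0,0,-0.3],[0,0,0]],"spin":[0,0,0,0,0,0]}' 40
```

```text
time_s: 6.45
ee_pos: [479.7, -280.1, 36.8]
ee_rot: [180.0, -0.0, -173.5]
force: [-0.8, 1.2, -0.2]
gripper_width: 13.8
gripper_force: 40.0
time_s: 7.05
ee_pos: [480.5, -280.8, 110.1]
ee_rot: [-179.9, 0.1, -173.5]
force: [0.2, -0.7, -4.2]
gripper_width: 13.8
gripper_force: 40.0
```

Gripped: opening 13.8 mm, and the weight reads 4.2 N. Next stop is above the entry, station (-55, 9).

```bash

python3 -m jog '{"jaw":[0,0,0,0,0,0,0,0,0,0],"slide":[[-0.14,0.45,0],[-0.29,0.9,0],[-0.29,0.9,0],[-0.29,0.9,0],[-0.29,0.9,0],[-0.29,0.9,0],[-0.29,0.9,0],[-0.29,0.9,0],[-0.29,0.9,0],[-0.29,0.9,0]],"spin":[-0.05,0,0,0,0,0,0,0,0,0]}' 
python3 -m jog '{"jaw":[0,0,0,0,0,0,0,0,0,0],"slide":[[-0.29,0.9,0],[-0.29,0.9,0],[-0.29,0.9,0],[-0.29,0.9,0],[-0.29,0.9,0],[-0.29,0.9,0],[-0.29,0.9,0],[-0.14,0.31,0],[0,0,0],[0,0,0]],"spin":[0,0,0,0,0,0,0,0,0,0]}' 
python3 - <<'E'
from workcell import env
import cv2,numpy as np
s=env.state();m=env.camera_model("wrist");f=env.grab_frame("wrist")
np.savez("w2.npz",f=f,T=m["camera_from_world"],k=[m["fx"],m["fy"],m["cx"],m["cy"]])
t=env.grab_frame("top")
im=np.zeros((600,800,3),np.uint8)
im[:420,:420]=cv2.resize(t[125:265,150:290,::-1],(420,420),interpolation=cv2.INTER_CUBIC)
sc=env.grab_frame("scene"); im[:380,420:]=cv2.resize(sc[220:320,250:350,::-1],(380,380),interpolation=cv2.INTER_CUBIC)
cv2.imwrite("pics/c3.png",im)
print(s["ee_pos"],s["ee_rot"],s["force"])
E
```

```text
time_s: 8.05
ee_pos: [529.9, -13.7, 107.6]
ee_rot: [179.9, -0.2, -173.1]
force: [0.6, 0.2, -4.7]
gripper_width: 13.8
gripper_force: 40.0
time_s: 9.05
ee_pos: [570.9, 188.3, 108.0]
ee_rot: [-179.9, -0.1, -173.1]
force: [-0.2, -1.3, -3.9]
gripper_width: 13.9
gripper_force: 40.0
[570.85168885 188.25329439 108.03612579] [-1.79943475e+02 -1.45953399e-01 -1.73084093e+02] [-0.23373509 -1.28805409 -3.93537931]
```

View pics/c3.png

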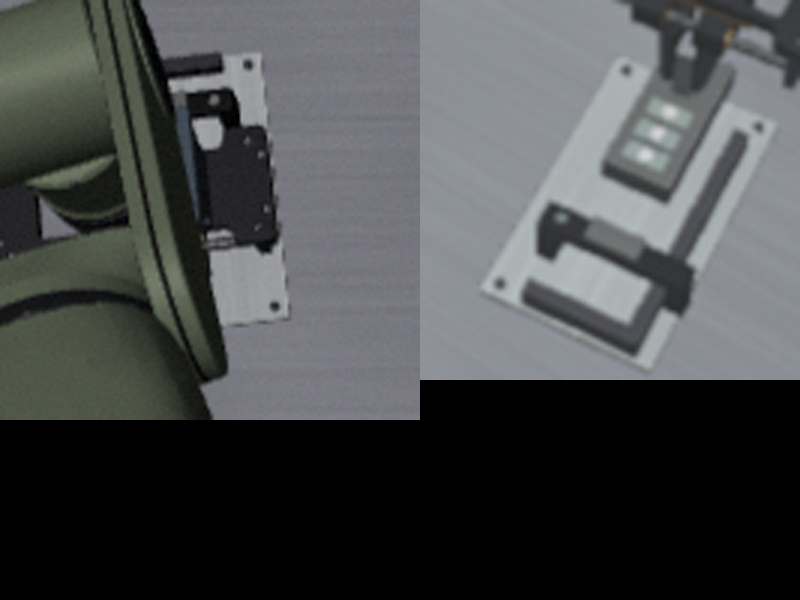

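Scene crop: the carrier is held level over the lane, nose at (635,180), short of the bridge and clear of the side fence. I'll lower it most of the way.

```bash

python3 -m jog '{"jaw":[0,0,0,0,0,0],"slide":[[0,-0.07,0.3],[0,0,0.6],[0,0,0.6],[0,0,0.4],[0,0,0],[0,0,0]],"spin":[0,0,0,0,0,0]}' 
python3 - <<'E'
from workcell import env
import cv2,numpy as np
s=env.state();m=env.camera_model("wrist");f=env.grab_frame("wrist")
np.savez("w3.npz",f=f,T=m["camera_from_world"],k=[m["fx"],m["fy"],m["cx"],m["cy"]])
im=np.zeros((600,800,3),np.uint8)
im[:315,:420]=cv2.resize(f[:,:,::-1],(420,315),interpolation=cv2.INTER_AREA)
sc=env.grab_frame("scene"); im[:380,420:]=cv2.resize(sc[220:320,250:350,::-1],(380,380),interpolation=cv2.INTER_CUBIC)
cv2.imwrite("pics/c4.png",im)
print(s["ee_pos"],s["ee_rot"],s["force"])
E
```

```text
time_s: 9.8
ee_pos: [572.4, 186.6, 52.0]
ee_rot: [180.0, 0.0, -173.1]
force: [0.0, 0.5, -3.9]
gripper_width: 13.8
gripper_force: 40.0
[572.397775   186.56121887  51.98650408] [ 1.79996226e+02  5.60708311e-03 -1.73134725e+02] [ 0.03901058  0.52422556 -3.87940697]
```

View pics/c4.png

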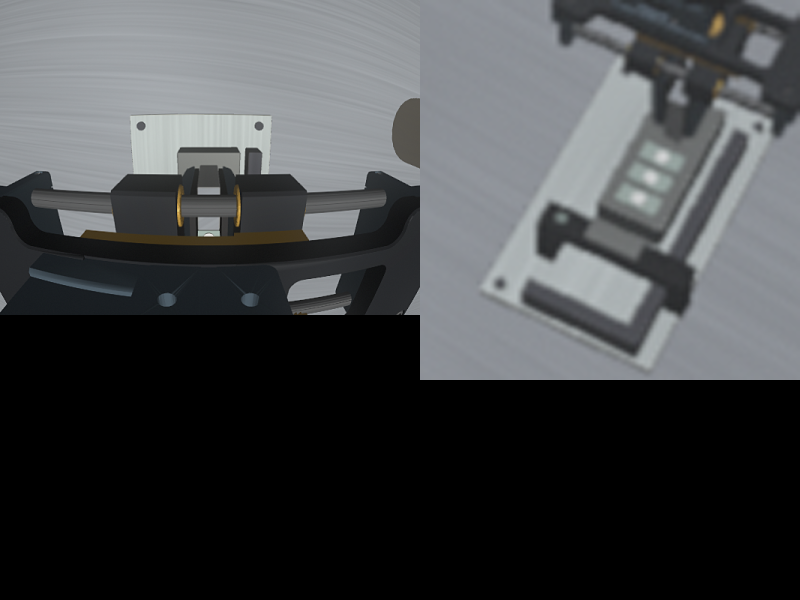

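The carrier hovers over the plate, nose before the bridge, with a small gap to the side fence at the right. I'll check yaw and gap from the wrist frame.

```bash
python3 - <<'E'
from h import *
import cv2
f=np.load("w3.npz")["f"]; k=560/420
def blob(u,v):
    u,v=int(u*k),int(v*k);g=f[v-11:v+12,u-11:u+12].mean(2);w=np.clip(g.max()*.7-g,0,None)
    yy,xx=np.mgrid[v-11:v+12,u-11:u+12]; return (w*xx).sum()/w.sum(),(w*yy).sum()/w.sum()
H=wray("w3.npz",[blob(141,126),blob(259,126)],6,1.0);d=H[1]-H[0]
print("holes",H.round(1).tolist(),np.linalg.norm(d),"yaw",np.degrees(np.arctan2(-d[0],d[1])))
P=wray("w3.npz",[(130,115),(271,115)],6,k);print("plate corners",P.round(1).tolist(),np.linalg.norm(P[1]-P[0]))
c,s=np.cos(.1204),np.sin(.1204)
W=lambda x,y:(630.2+x*c-y*s,185.4+x*s+y*c);print("expected",W(-110,-66),W(-110,64))
C=wray("w3.npz",[(178,150),(240,150)],37,k);print("carrier rear",C.round(1).tolist())
F=wray("w3.npz",[(246,150),(261,150)],26,k);print("fence end",F.round(1).tolist(),"exp",W(-80,40),W(-80,52))
g=cv2.resize(f[140:230,160:380,::-1],None,fx=3.6,fy=3.6,interpolation=cv2.INTER_CUBIC);cv2.imwrite("pics/c5.png",g)
E
```

```text
holes [[536.6, 120.0, 6.0], [524.3, 226.7, 6.0]] 107.42689858424862 yaw 6.582112932548888
plate corners [[527.9, 108.9, 6.0], [513.0, 236.7, 6.0]] 128.7243994803536
expected (np.float64(528.9235413260467), np.float64(106.66577035073612)) (np.float64(513.3093295758064), np.float64(235.72465765191603))
carrier rear [[548.4, 159.9, 37.0], [542.5, 208.1, 37.0]]
fence end [[544.1, 214.9, 26.0], [542.5, 227.6, 26.0]] exp (np.float64(545.9747734299692), np.float64(215.50168116944596)) (np.float64(544.5334615761009), np.float64(227.41480922801642))
```

View pics/c5.png

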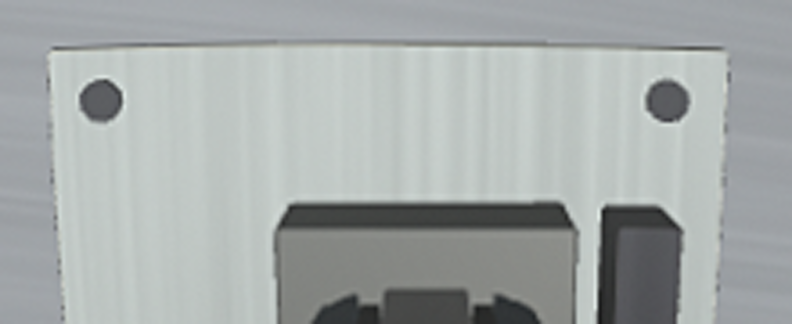

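The wrist view agrees with the station pose to 2 mm. Yaw is 6.6–6.9° and the gap to the fence is about 7 mm. I'll lower gently to contact.

```bash

python3 -m jog '{"jaw":[0,0,0,0],"slide":[[0,0,0.15],[0,0,0.1],[0,0,0],[0,0,0]],"spin":[0,0,0,0]}' 
python3 -m jog '{"jaw":[0,0,0],"slide":[[0,0,0.04],[0,0,0],[0,0,0]],"spin":[0,0,0]}' 
python3 -m jog '{"jaw":[0,0,0],"slide":[[0,0,0.03],[0,0,0],[0,0,0]],"spin":[0,0,0]}'
```

```text
time_s: 10.3
ee_pos: [572.1, 186.8, 44.4]
ee_rot: [180.0, -0.0, -173.1]
force: [0.6, 0.9, -4.9]
gripper_width: 14.0
gripper_force: 40.0
time_s: 10.6
ee_pos: [572.2, 186.8, 43.3]
ee_rot: [180.0, 0.0, -173.1]
force: [0.5, 0.0, -4.2]
gripper_width: 14.0
gripper_force: 40.0
time_s: 10.9
ee_pos: [572.4, 186.9, 42.9]
ee_rot: [180.0, 0.0, -173.1]
force: [-0.3, 0.6, 0.1]
gripper_width: 13.7
gripper_force: 40.0
```

Touchdown: the plate now carries the weight. I'll slide forward about 58 mm.

```bash

python3 -m jog '{"jaw":[0,0,0,0,0,0,0,0,0,0],"slide":[[-0.15,0,0],[-0.25,0,0],[-0.25,0,0],[-0.25,0,0],[-0.25,0,0],[-0.25,0,0],[-0.25,0,0],[-0.2,0,0],[-0.1,0,0],[0,0,0]],"spin":[0,0,0,0,0,0,0,0,0,0]}' 
```

```text
time_s: 11.9
ee_pos: [631.4, 194.0, 42.8]
ee_rot: [180.0, 0.0, -173.1]
force: [-1.9, -0.7, 4.0]
gripper_width: 13.9
gripper_force: 40.0
```

```bash

python3 -m jog '{"jaw":[0,0,0,0],"slide":[[0,0.08,0],[0,0.08,0],[0,0,0],[0,0,0]],"spin":[0,0,0,0]}' 
python3 -m jog '{"jaw":[0,0,0],"slide":[[0,0.05,0],[0,0,0],[0,0,0]],"spin":[0,0,0]}' 
python3 -m jog '{"jaw":[0,0,0],"slide":[[0,0.05,0],[0,0,0],[0,0,0]],"spin":[0,0,0]}'
```

```text
time_s: 12.3
ee_pos: [631.4, 198.5, 42.9]
ee_rot: [-180.0, 0.2, -173.1]
force: [2.6, -3.3, 4.6]
gripper_width: 14.1
gripper_force: 40.0
time_s: 12.6
ee_pos: [630.7, 200.2, 42.9]
ee_rot: [180.0, 0.2, -173.1]
force: [2.3, -2.9, 6.0]
gripper_width: 13.8
gripper_force: 40.0
time_s: 12.9
ee_pos: [630.2, 201.4, 42.9]
ee_rot: [-180.0, 0.1, -173.1]
force: [3.6, -4.7, 6.0]
gripper_width: 13.9
gripper_force: 40.0
```

```bash

python3 -m jog '{"jaw":[0,0,0],"slide":[[0,0.04,0],[0,0,0],[0,0,0]],"spin":[0,0,0]}' 
python3 -m jog '{"jaw":[0,0,0],"slide":[[0,0.04,0],[0,0,0],[0,0,0]],"spin":[0,0,0]}'
```

```text
time_s: 13.2
ee_pos: [630.2, 201.5, 42.9]
ee_rot: [-179.9, 0.1, -173.2]
force: [2.5, -7.8, 5.6]
gripper_width: 14.0
gripper_force: 40.0
time_s: 13.5
ee_pos: [630.1, 201.7, 42.9]
ee_rot: [-179.8, 0.1, -173.2]
force: [3.0, -9.5, 6.2]
gripper_width: 13.5
gripper_force: 40.0
```

Side fence contact: motion stopped and the force is rising. Now forward to the back fence.

```bash

python3 -m jog '{"jaw":[0,0,0,0],"slide":[[-0.08,0,0],[-0.08,0,0],[0,0,0],[0,0,0]],"spin":[0,0,0,0]}' 
python3 -m jog '{"jaw":[0,0,0],"slide":[[-0.06,0,0],[0,0,0],[0,0,0]],"spin":[0,0,0]}' 
python3 -m jog '{"jaw":[0,0,0],"slide":[[-0.06,0,0],[0,0,0],[0,0,0]],"spin":[0,0,0]}'
```

```text
time_s: 13.9
ee_pos: [630.2, 201.7, 42.9]
ee_rot: [-179.8, -0.5, -173.2]
force: [-8.1, -12.6, 12.6]
gripper_width: 13.6
gripper_force: 40.0
time_s: 14.2
ee_pos: [630.2, 201.6, 42.8]
ee_rot: [-179.8, -0.7, -173.2]
force: [-12.5, -11.5, 15.0]
gripper_width: 13.8
gripper_force: 40.0
time_s: 14.5
ee_pos: [631.4, 201.8, 42.8]
ee_rot: [-179.8, -0.8, -173.2]
force: [-12.4, -12.3, 16.8]
gripper_width: 13.7
gripper_force: 40.0
```

It is sticking at station x≈3, about 7 mm short. I'll relieve the side and down loads, then advance.

```bash

python3 -m jog '{"jaw":[0,0,0,0],"slide":[[0,-0.08,-0.05],[0,0,0],[-0.05,0,0],[0,0,0]],"spin":[0,0,0,0]}' 
python3 -m jog '{"jaw":[0,0,0],"slide":[[-0.06,0,0],[0,0,0],[0,0,0]],"spin":[0,0,0]}'
```

```text
time_s: 14.9
ee_pos: [635.6, 202.1, 42.7]
ee_rot: [-180.0, -0.5, -173.2]
force: [-4.3, -4.7, 5.6]
gripper_width: 13.8
gripper_force: 40.0
time_s: 15.2
ee_pos: [637.3, 202.3, 42.7]
ee_rot: [-180.0, -0.5, -173.2]
force: [-6.1, -4.5, 5.0]
gripper_width: 13.8
gripper_force: 40.0
```

```bash

python3 -m jog '{"jaw":[0,0,0],"slide":[[-0.06,0,0],[0,0,0],[0,0,0]],"spin":[0,0,0]}'
python3 -m jog '{"jaw":[0,0,0],"slide":[[-0.06,0,0],[0,0,0],[0,0,0]],"spin":[0,0,0]}'
python3 -m jog '{"jaw":[0,0,0],"slide":[[-0.06,0,0],[0,0,0],[0,0,0]],"spin":[0,0,0]}'
```

```text
time_s: 15.5
ee_pos: [638.3, 202.4, 42.7]
ee_rot: [-179.9, -0.6, -173.2]
force: [-8.5, -6.4, 6.6]
gripper_width: 13.7
gripper_force: 40.0
time_s: 15.8
ee_pos: [638.3, 202.5, 42.9]
ee_rot: [-179.9, -0.8, -173.2]
force: [-13.9, -5.7, 9.7]
gripper_width: 13.5
gripper_force: 40.0
time_s: 16.1
ee_pos: [638.4, 202.5, 42.9]
ee_rot: [-179.9, -1.0, -173.2]
force: [-17.6, -6.8, 13.5]
gripper_width: 13.7
gripper_force: 40.0
```

Stopped at station x 10.2, which is home. I'll ease the forward push a little and raise the side push.

```bash

python3 -m jog '{"jaw":[0,0,0,0],"slide":[[0.05,0.06,-0.02],[0,0.05,0],[0,0,0],[0,0,0]],"spin":[0,0,0,0]}'
python3 -m jog '{"jaw":[0,0,0,0,0],"slide":[[0,0,0],[0,0,0],[0,0,0],[0,0,0],[0,0,0]],"spin":[0,0,0,0,0]}'
python3 - <<'E'
from workcell import env
import cv2,numpy as np
s=env.state();m=env.camera_model("wrist");f=env.grab_frame("wrist")
np.savez("w4.npz",f=f,T=m["camera_from_world"],k=[m["fx"],m["fy"],m["cx"],m["cy"]])
sc=env.grab_frame("scene")
im=np.zeros((600,800,3),np.uint8)
im[:480,:480]=cv2.resize(sc[240:320,260:340,::-1],(480,480),interpolation=cv2.INTER_CUBIC)
im[:300,480:]=cv2.resize(f[130:280,180:340,::-1],(320,300),interpolation=cv2.INTER_CUBIC)
cv2.imwrite("pics/c6.png",im)
print(s["ee_pos"],s["ee_rot"],s["force"],s["torque"])
E
```

```text
time_s: 16.5
ee_pos: [638.3, 202.7, 42.9]
ee_rot: [-179.7, -0.9, -173.2]
force: [-11.8, -13.1, 8.0]
gripper_width: 14.0
gripper_force: 40.0
time_s: 17.0
ee_pos: [638.3, 202.7, 42.9]
ee_rot: [-179.7, -0.9, -173.2]
force: [-11.5, -12.6, 7.6]
gripper_width: 13.9
gripper_force: 40.0
[638.32127359 202.69133499  42.8965161 ] [-179.66201995   -0.88089185 -173.15680127] [-11.46244066 -12.6177088    7.63891535] [-2.27936515  1.88185003 -0.47089655]
```

View pics/c6.png

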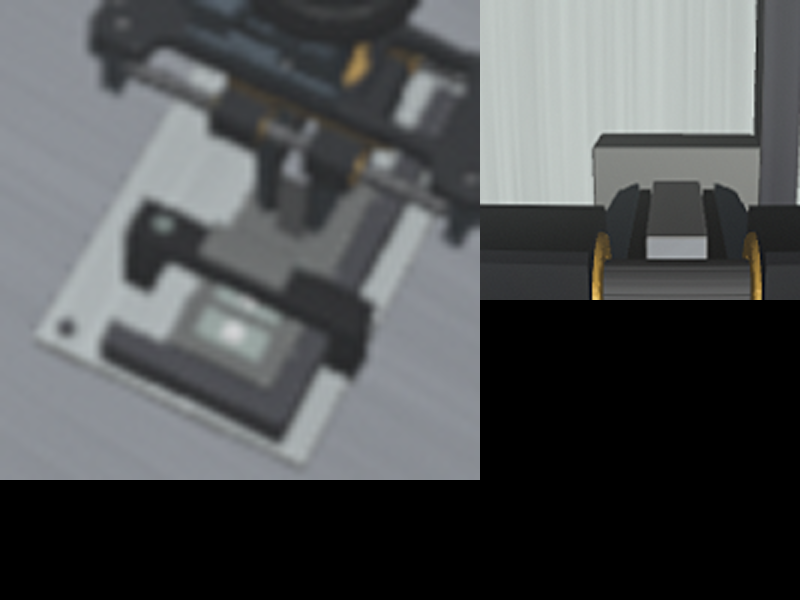

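The picture shows the nose against the back fence at (230,375) and the left side flush on the side fence, visible at (757,150). The push is about 13 N into the back fence and 11 N into the side fence, steady. Handing in.

```bash
python3 -c "
from workcell import env
print(env.job_done())"
```

```text
the job is handed in; nothing more can be done
None
```

The carrier is in the reader's corner and still gripped, nose pressed against the back fence at about 13 N and left side against the side fence at about 11 N. I handed it in at about 17 s, but the hand-in returned no verdict.

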